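Find the tin with the scale weight and stand it on the board

TASK

One of the three identical yellow tins lying on the slab holds the brass weight for the kitchen balance; the other two are empty. Find out which by feeling how heavy they are, then stand that tin upright on its narrow short end on the wooden board and let go. The empty tins must end up lying flat where you found them, and the mug, the jar and the pestle must not be pushed about.

Things in the scene. Friction and masses are not known exactly. Their poses are not given: they have to be found in the camera images.
- tin_a: Yellow tin with red lid, a closed flat box 96 (own x) x 56 (own y) x 32 mm (own z), one of three that look the same. It starts lying flat on the slab, z up. Origin: centre of its 96 x 56 underside. Empty it weighs about 110 g; the one with the brass weight inside (loose by about 2 mm, held at the middle) weighs 380 to 550 g. Which tin that is changes from run to run.
- tin_a_mid (a point): The middle of that tin, 16 mm above its origin along own z; 48 mm above the support when the tin stands on its short end.
- tin_b: Yellow tin with red lid, a closed flat box 96 (own x) x 56 (own y) x 32 mm (own z), one of three that look the same. It starts lying flat on the slab, z up. Origin: centre of its 96 x 56 underside. Empty it weighs about 110 g; the one with the brass weight inside (loose by about 2 mm, held at the middle) weighs 380 to 550 g. Which tin that is changes from run to run.
- tin_b_mid (a point): The middle of that tin, 16 mm above its origin along own z; 48 mm above the support when the tin stands on its short end.
- tin_c: Yellow tin with red lid, a closed flat box 96 (own x) x 56 (own y) x 32 mm (own z), one of three that look the same. It starts lying flat on the slab, z up. Origin: centre of its 96 x 56 underside. Empty it weighs about 110 g; the one with the brass weight inside (loose by about 2 mm, held at the middle) weighs 380 to 550 g. Which tin that is changes from run to run.
- tin_c_mid (a point): The middle of that tin, 16 mm above its origin along own z; 48 mm above the support when the tin stands on its short end.
- board: Fixed wooden board, 140 (own x) x 120 (own y) x 15 mm high; origin at the centre of its underside, so its top is 15 mm above the origin.
- mug: Blue enamel mug, 80 mm across, 80 mm high, handle on its own +y side; origin at the centre of its underside. Bystander.
- jar: White plastic jar with closed lid and a small grey press button on top, 72 mm across, about 120 mm high; origin at the centre of its underside. Bystander.
- pestle: Short dark wooden pestle lying on its side, 130 mm long, 30 mm thick. Bystander.
Mind the look-alikes: they are no part of the job. Leave any pink look-alike of the tin_b alone. What is shaped like the tin_a but turquoise is not meant.

How it is judged:
By the outcome, as a careful person would: the job done as asked, in the order asked, and still so for the second after the job is handed in, with the robot touching nothing.
It also fails if it takes over 72 s, if anything falls off the work surface, if the arm or the gripper's body presses on something with over 40 N, if the wrist force passes 120 N, or if a joint passes its speed limit or range.

ROBOT

A 6-joint arm with a two-finger parallel gripper is mounted at the origin on the work surface. World frame = base frame: x ahead of the robot, y to its left, z up, the work surface at z = 0. Lengths are in m, angles in rad, forces in N, time in s.
With the tool pointing down it reaches from about 0.375 to 0.9 m from the base axis. Payload 3.1 kg.
Tool frame: the origin (TCP) lies on the centre line of the jaws, within the pads' length; the fingertips stand 19 mm ahead of it and the grasp point (between the pads) is the TCP; z points along the fingers, y is the line along which they close (so a half turn about z gives the same grasp; the last joint's range is limited). The gripper opens to 85 mm and grips with 20 to 120 N. Pads are 22 mm wide; open, the fingers measure 114 mm over their backs; the gripper's body (76 mm by 85 mm) begins 54 mm behind the grasp point. The pads swing forward as they close: fully open they stand 13 mm farther back than shut.
Start: joints at [-1.5, 0.527, 1.433, -0, 1.181, -0.178], TCP at [0.154, -0.606, 0.215] pointing down, gripper open.
Joint ranges: [-3.08, 3.08], [-0.75, 2.2], [0.22, 2.44], [-1.43, 4.57], [0, 2.65], [-2.85, 2.85]. Speed limits (rad/s): [2.79, 2.79, 3.14, 3.14, 3.14, 3.14].

INTERFACE

Orientations are given as a unit quaternion [x, y, z, w].
In Python, from station import manip, cams, sign_off gives the robot as it stands.
- The arm moves only by the tool carry_out, never from a script. Its argument "targets" is a list that holds one entry, the list of rows, each a list of 7 numbers: the shift along the tool's x, y, z in cm, then the turn, a rotation vector about the tool's x, y, z in degrees, then the finger opening in cm, from 0 to 8.54. A call has 1 to 12 rows; each row is the pose to reach, as a shift and turn from the pose commanded when the call began, along the tool's axes at that moment; what a row does not reach only later rows make up. A row lasts 1/12 s, in which the tool goes at most 41.7 mm and 7.16 degrees, less where a joint would pass 70% of its speed; a pose out of reach is approached as far as the arm can. A call with a gripper value outside its range is refused whole. The fingers move at their own pace and stop on an object; "force" is the grip in N (left out, the last holds). Time passes only in rows, so rows that repeat a pose let the fingers close. It gives the time, the measured TCP pose, the force, the opening and the grip force at its end, in the units of the state.
- manip.sense(): the state, without advancing time (a new reading comes with each control period).
- cams.snapshot(name): name is "scene" or "top"; returns the picture (480x640x3 uint8, red, green, blue); there is no depth.
- cams.camera_info(name): a dict with "K" (3x3 intrinsics, pixels), "T" (4x4, takes a point from camera to world coordinates). Camera axes: x right, y down, z forward; pixel columns grow to the right and rows downward; lengths in m; the calibration is good to about 2 mm. A picture is of the moment at which its call begins. camera_info takes no time and is no camera call.
- sign_off(): hands the job in; it is judged then, once.
The state is a dict: "t": time; "q": joint angles; "qd": joint speeds; "tau": joint torques, N m; "tcp_pos": TCP position; "tool_rot": TCP orientation; "force": force on the tool from outside, world axes, zero at the start; "ft_torque": the same for the moment, N m; "finger_gap": opening from 0.0 (shut) to 1.0 (fully open); "gripper_force": force on a finger pad.
Only numpy, scipy, OpenCV 4.12 (cv2) and the standard library are available. Lean on these libraries where they do the work, as an engineer would, in place of code of your own. Each camera call takes 0.05 s, during which the arm holds its last target. There are 200 camera calls.

## Working session

There is one attempt and no reset: what is moved stays moved. The work goes in short steps, Python scripts to look and compute and a tool call to move; the robot and the scene stay as the last step left them, time stands still between calls to the robot, and variables do not carry over. Pictures are saved under pics/ and viewed, at most 10 in all, crops included, and the job is handed in when it is done.

Besides the shell and the picture viewer there is one more tool, called after "Call:" by a JSON object that holds its "api" and its "payload", one argument or row to a line. carry_out: Moves the arm, as the interface text tells. Its arguments: {"type":"object","properties":{"targets":{"type":"array"},"force":{"type":"number"}},"required":["targets"]}

```bash
mkdir -p pics
python3 - <<'E'
from station import manip, cams
import cv2,numpy as np
np.set_printoptions(precision=4,suppress=True)
for n in("top","scene"):
    im=cams.snapshot(n); cv2.imwrite(f"pics/{n}0.png",im[:,:,::-1]); 
    c=cams.camera_info(n); print(n,np.array(c["K"]),np.array(c["T"]))
print(manip.sense())
E
ls
```

```text
top [[452.699    0.     315.0116]
 [  0.     452.699  245.9659]
 [  0.       0.       1.    ]] [[ 0.0026 -0.9972  0.0747  0.4676]
 [-0.9998 -0.0042 -0.0213  0.0044]
 [ 0.0216 -0.0747 -0.997   1.174 ]
 [ 0.      0.      0.      1.    ]]
scene [[509.0532   0.     322.681 ]
 [  0.     509.0532 237.3937]
 [  0.       0.       1.    ]] [[ 0.4674  0.4791 -0.7429  1.332 ]
 [ 0.884  -0.2417  0.4003 -0.4105]
 [ 0.0122 -0.8438 -0.5365  0.614 ]
 [ 0.      0.      0.      1.    ]]
{'t': 0.1, 'q': array([-1.5005,  0.5284,  1.4338, -0.    ,  1.1815, -0.1785]), 'qd': array([-0.0002, -0.0027, -0.0026,  0.0018,  0.0004,  0.0008]), 'tau': array([ -0.0004, -44.3305, -17.8587,  -0.0003,   0.0039,  -0.    ]), 'tcp_pos': array([ 0.1539, -0.6051,  0.2143]), 'tool_rot': array([ 0.9923,  0.1241,  0.0001, -0.001 ]), 'force': array([-0.0013, -0.5195,  0.4897]), 'ft_torque': array([-0.0019, -0.0568,  0.0013]), 'gripper_force': 0.0, 'finger_gap': 1.0037626336643763}
pics
```

View pics/top0.png

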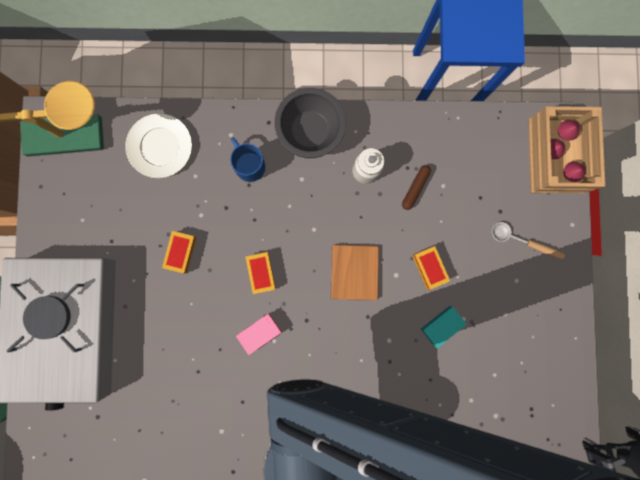

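View pics/scene0.png

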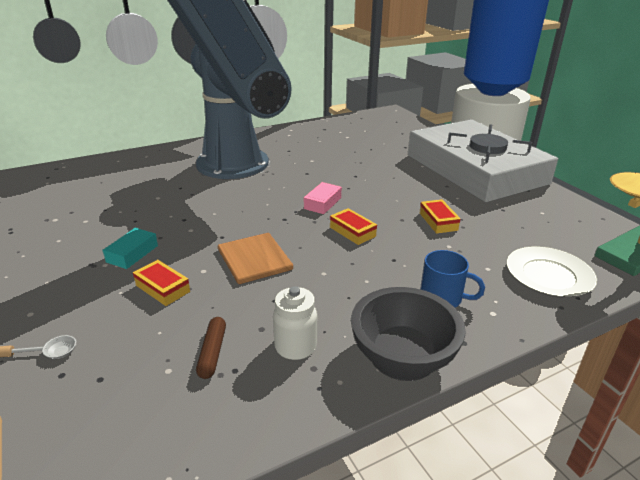

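Top view: the tins are at about (178,252), (260,272) and (431,267), the board at (355,272), the mug at (248,160), the jar at (369,165) and the pestle at (416,187). In the scene view the same tins are at (440,215), (353,225) and (161,282), and the board is at (255,257).

```bash
cat > h.py <<'E'
import cv2,numpy as np
from station import manip,cams
np.set_printoptions(precision=4,suppress=True)
def ray(n,p):
    c=cams.camera_info(n);K=np.array(c["K"]);T=np.array(c["T"])
    return T[:3,3],T[:3,:3]@np.linalg.inv(K)@np.array([p[0],p[1],1.])
def onplane(n,p,z):
    o,d=ray(n,p);return o+d*(z-o[2])/d[2]
def tri(p,q):
    o,d=ray("top",p);a,b=ray("scene",q)
    s=np.linalg.lstsq(np.c_[d,-b],a-o,rcond=None)[0]
    x,y=o+s[0]*d,a+s[1]*b
    return (x+y)/2,np.linalg.norm(x-y)
def blobs(im,lo,hi,amin,near=None):
    m=cv2.inRange(cv2.cvtColor(im,cv2.COLOR_RGB2HSV),lo,hi)
    m=cv2.morphologyEx(m,cv2.MORPH_OPEN,np.ones((3,3)))
    cs=[c for c in cv2.findContours(m,cv2.RETR_EXTERNAL,cv2.CHAIN_APPROX_NONE)[0] if cv2.contourArea(c)>amin]
    return cs
def cen(c):
    m=cv2.moments(c);return np.array([m["m10"],m["m01"]])/m["m00"]
def pick(cs,p): return min(cs,key=lambda c:np.linalg.norm(cen(c)-p))
def axes(n,c,z):
    P=np.array([onplane(n,p,z)[:2] for p in c[:,0].astype(float)])*1000
    return cv2.minAreaRect(P.astype(np.float32))
E
python3 - <<'E'
from h import *
t=cv2.imread("pics/top0.png")[:,:,::-1].copy();s=cv2.imread("pics/scene0.png")[:,:,::-1].copy()
R=((0,170,90),(8,255,255));
bt,bs=blobs(t,*R,100),blobs(s,*R,100)
for p,q in(((178,252),(440,212)),((260,272),(353,222)),((431,267),(161,278))):
    a,b=pick(bt,p),pick(bs,q)
    print(cen(a),cen(b),*tri(cen(a),cen(b)),axes("top",a,.032),axes("scene",b,.032))
W=((9,90,60),(17,220,255))
a,b=pick(blobs(t,*W,500),(355,272)),pick(blobs(s,*W,500),(255,257))
print(cv2.contourArea(a),axes("top",a,.015),axes("scene",b,.015))
fa=cv2.boxPoints(cv2.minAreaRect(a)); print(fa, cv2.approxPolyDP(b,8,True)[:,0],cen(a),cen(b),*tri(cen(a),cen(b)))
for n,m in(("mug",(248,160)),("jar",(369,165)),("pestle",(416,187))): print(n,onplane("top",m,.08))
E
```

```text
[177.4534 251.7011] [439.8656 209.9077] [0.5384 0.3278 0.0284] 0.0030584009531735355 ((537.6499633789062, 325.37530517578125), (39.16285705566406, 74.04029083251953), 76.14340209960938) ((542.279541015625, 326.05194091796875), (39.7467155456543, 71.71644592285156), 76.26707458496094)
[259.6929 272.5612] [353.0379 219.7383] [0.4865 0.1206 0.0291] 0.0034515961945122487 ((485.6913146972656, 118.70136260986328), (74.3212890625, 39.333431243896484), 12.016596794128418) ((489.6927185058594, 120.14234924316406), (74.11647033691406, 39.89866638183594), 11.952346801757812)
[432.0275 267.3696] [159.7786 275.1485] [ 0.5006 -0.3158  0.0298] 0.003658474344786973 ((500.2026062011719, -316.9839782714844), (74.4339599609375, 39.59964370727539), 22.906888961791992) ((503.7084655761719, -314.299072265625), (74.4191665649414, 40.67310333251953), 22.317466735839844)
2469.5 ((488.52838134765625, -121.88352966308594), (120.59193420410156, 138.88624572753906), 89.54888916015625) ((502.22613525390625, -123.45465087890625), (121.32691955566406, 152.6404266357422), 88.4124526977539)
[[331. 245.]
 [378. 245.]
 [378. 299.]
 [331. 299.]] [[269 233]
 [218 245]
 [238 283]
 [292 268]] [354.6657 271.9152] [254.3212 257.5873] [ 0.4893 -0.1215  0.0025] 0.004440287864633572
mug [0.7602 0.1458 0.08  ]
jar [ 0.7502 -0.1515  0.08  ]
pestle [ 0.6961 -0.2671  0.08  ]
```

```bash
cat > g.py <<'E'
from h import *
from scipy.spatial.transform import Rotation as R
def orient(yaw,lean=0):
    """tool down, tool x at yaw deg; lean>0: handle leans toward tool x"""
    return R.from_euler("z",yaw,degrees=True)*R.from_euler("x",180,degrees=True)*R.from_euler("y",lean,degrees=True)
def row(pos,yaw,lean=0,base=None):
    s=manip.sense();p0,r0=base or (s["tcp_pos"],R.from_quat(s["tool_rot"]))
    r0=R.from_quat(r0) if not isinstance(r0,R) else r0
    d=r0.inv().apply(np.array(pos)-p0)*100;w=(r0.inv()*orient(yaw,lean)).as_rotvec(degrees=True)
    print(np.round(np.r_[d,w],2))
E
python3 - <<'E'
from g import *
print(orient(0,45).apply([0,0,1]),orient(23).apply([1,0,0]))
b=(np.array([.154,-.606,.215]),R.from_quat(manip.sense()["tool_rot"]))
row((.501,-.316,.12),23,0,b);row((.501,-.316,.024),23,0,b)
E
```

```text
[ 0.7071 -0.     -0.7071] [0.9205 0.3907 0.    ]
[ 40.77 -19.54   9.55  -0.11  -0.03  -8.74]
[ 40.77 -19.52  19.15  -0.11  -0.03  -8.74]
```

Call:
{"api": "carry_out", "payload": {
  "targets": [
    [[40.8, -19.5, 9.5, 0, 0, -8.7, 8.5], [40.8, -19.5, 9.5, 0, 0, -8.7, 8.5], [40.8, -19.5, 9.5, 0, 0, -8.7, 8.5], [40.8, -19.5, 9.5, 0, 0, -8.7, 8.5], [40.8, -19.5, 9.5, 0, 0, -8.7, 8.5], [40.8, -19.5, 9.5, 0, 0, -8.7, 8.5], [40.8, -19.5, 9.5, 0, 0, -8.7, 8.5], [40.8, -19.5, 9.5, 0, 0, -8.7, 8.5], [40.8, -19.5, 9.5, 0, 0, -8.7, 8.5], [40.8, -19.5, 9.5, 0, 0, -8.7, 8.5], [40.8, -19.5, 9.5, 0, 0, -8.7, 8.5], [40.8, -19.5, 9.5, 0, 0, -8.7, 8.5]]
  ]
}}

```text
t: 1.1
tcp_pos: [0.5048, -0.3105, 0.1184]
tool_rot: [0.979, 0.202, 0.0, -0.002]
force: [0.8, 0.2, 0.4]
finger_gap: 0.991
gripper_force: 0.0
```

Call:
{"api": "carry_out", "payload": {
  "targets": [
    [[0, 0, 0, 0, 0, 0, 8.5], [0, 0, 0, 0, 0, 0, 8.5], [0, 0, 0, 0, 0, 0, 8.5], [0, 0, 0, 0, 0, 0, 8.5]]
  ]
}}

```text
t: 1.43
tcp_pos: [0.5003, -0.3176, 0.1205]
tool_rot: [0.98, 0.198, -0.0, 0.0]
force: [0.9, -0.6, 0.8]
finger_gap: 0.994
gripper_force: 0.0
```

Run:
```python
from g import *
s=manip.sense();print(s["t"],s["tcp_pos"],s["q"],s["force"])
row((.501,-.316,.024),23)
```

```text
1.4333 [ 0.5003 -0.3176  0.1205] [-0.7539  0.6054  1.601  -0.0003  0.9348  0.4187] [ 0.8686 -0.566   0.7606]
[ 0.13 -0.13  9.65  0.02  0.01 -0.18]
```

Call:
{"api": "carry_out", "payload": {
  "targets": [
    [[0, 0, 3, 0, 0, 0, 8.5], [0, 0, 6, 0, 0, 0, 8.5], [0, 0, 8, 0, 0, 0, 8.5], [0, 0, 9.2, 0, 0, 0, 8.5], [0, 0, 9.6, 0, 0, 0, 8.5], [0, 0, 9.6, 0, 0, 0, 8.5], [0, 0, 9.6, 0, 0, 0, 8.5]]
  ]
}}

```text
t: 2.02
tcp_pos: [0.5017, -0.3173, 0.0251]
tool_rot: [0.98, 0.199, 0.0, 0.001]
force: [1.5, -0.2, 1.0]
finger_gap: 0.993
gripper_force: 0.0
```

Call:
{"api": "carry_out", "payload": {
  "targets": [
    [[0, 0, 0, 0, 0, 0, 5], [0, 0, 0, 0, 0, 0, 5], [0, 0, 0, 0, 0, 0, 5], [0, 0, 0, 0, 0, 0, 5], [0, 0, 0, 0, 0, 0, 5], [0, 0, 0, 0, 0, 0, 5], [0, 0, 0, 0, 0, 0, 5], [0, 0, 0, 0, 0, 0, 5]]
  ],
  "force": 35
}}

```text
t: 2.68
tcp_pos: [0.5014, -0.3162, 0.0242]
tool_rot: [0.98, 0.199, 0.0, -0.0]
force: [0.5, -0.0, -0.2]
finger_gap: 0.587
gripper_force: 0.0
```

Call:
{"api": "carry_out", "payload": {
  "targets": [
    [[0, 0, 0, 0, 0, 0, 3], [0, 0, 0, 0, 0, 0, 3], [0, 0, 0, 0, 0, 0, 3], [0, 0, 0, 0, 0, 0, 3], [0, 0, 0, 0, 0, 0, 3]]
  ]
}}

```text
t: 3.1
tcp_pos: [0.5014, -0.3163, 0.0242]
tool_rot: [0.98, 0.199, -0.0, -0.0]
force: [-0.3, 0.4, -0.4]
finger_gap: 0.349
gripper_force: 0.0
```

Run:
```python
from g import *
s=manip.sense();print(s)
im=cams.snapshot("scene")[200:360,60:280];cv2.imwrite("pics/s1.png",cv2.resize(im[:,:,::-1],None,fx=3,fy=3))
```

```text
{'t': 3.1, 'q': array([-0.7512,  0.7534,  1.6477,  0.    ,  0.7405,  0.419 ]), 'qd': array([-0.0006,  0.0037, -0.0002,  0.0008, -0.0003,  0.0004]), 'tau': array([  0.0008, -45.922 , -10.0635,  -0.    ,   0.0012,   0.    ]), 'tcp_pos': array([ 0.5014, -0.3163,  0.0242]), 'tool_rot': array([ 0.98 ,  0.199, -0.   , -0.   ]), 'force': array([-0.3224,  0.4074, -0.3563]), 'ft_torque': array([-0.0152, -0.0017,  0.038 ]), 'gripper_force': 0.0, 'finger_gap': 0.34882464568594806}
```

View pics/s1.png

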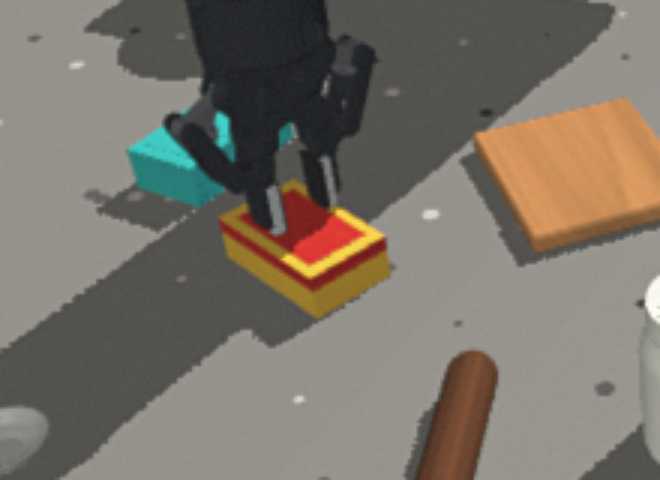

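The fingers are closed above the tin's lid, with tips at about crop (278,232) and (325,205), so scene pixels (153,277) and (168,268). They are not around the tin. I'll compare the tip position with the measured TCP.

Run:
```python
from g import *
for z in (.005,.032,.045,.06):
    print(z,onplane("scene",(152.7,277.3),z),onplane("scene",(168.3,268.3),z))
s=cams.snapshot("scene");bs=blobs(s,(0,170,90),(8,255,255),60);b=pick(bs,(160,275));print(cen(b),cv2.contourArea(b))
p,r=np.array([.5014,-.3163,.0242]),R.from_quat(manip.sense()["tool_rot"])
c=cams.camera_info("scene");T=np.linalg.inv(c["T"]);K=np.array(c["K"])
for v in([0,.015,.019],[0,-.015,.019]):
    u=K@(T[:3,:3]@(p+r.apply(v))+T[:3,3]);print(u[:2]/u[2])
```

```text
0.005 [ 0.4673 -0.324   0.005 ] [ 0.451  -0.2895  0.005 ]
0.032 [ 0.5057 -0.3279  0.032 ] [ 0.4901 -0.2949  0.032 ]
0.045 [ 0.5241 -0.3297  0.045 ] [ 0.5089 -0.2974  0.045 ]
0.06 [ 0.5454 -0.3318  0.06  ] [ 0.5306 -0.3004  0.06  ]
[163.867  276.2805] 322.0
[154.0222 289.3268]
[167.1139 281.9848]
```

Measured against the calibration, the tips are at z≈35 mm, not the 5 mm the reported TCP implies. So the fingers reach about 30 mm less far than stated. I'll open and lower in small guarded steps.

Call:
{"api": "carry_out", "payload": {
  "targets": [
    [[0, 0, -0.5, 0, 0, 0, 8.5], [0, 0, -0.5, 0, 0, 0, 8.5], [0, 0, -0.5, 0, 0, 0, 8.5], [0, 0, -0.5, 0, 0, 0, 8.5], [0, 0, -0.5, 0, 0, 0, 8.5], [0, 0, -0.5, 0, 0, 0, 8.5], [0, 0, -0.5, 0, 0, 0, 8.5], [0, 0, 0, 0, 0, 0, 8.5], [0, 0, 0.5, 0, 0, 0, 8.5], [0, 0, 1.0, 0, 0, 0, 8.5], [0, 0, 1.5, 0, 0, 0, 8.5], [0, 0, 1.5, 0, 0, 0, 8.5]]
  ],
  "force": 35
}}

```text
t: 4.2
tcp_pos: [0.5006, -0.3156, 0.0077]
tool_rot: [0.98, 0.199, -0.001, -0.001]
force: [-0.7, 0.0, -1.0]
finger_gap: 0.998
gripper_force: 0.0
```

Run:
```python
from g import *
s=manip.sense();print(s["tcp_pos"],s["force"],s["finger_gap"])
im=cams.snapshot("scene")[200:360,60:280];cv2.imwrite("pics/s2.png",cv2.resize(im[:,:,::-1],None,fx=3,fy=3))
```

```text
[ 0.5006 -0.3156  0.0077] [-0.6999  0.0394 -0.9777] 0.9983794107506742
```

View pics/s2.png

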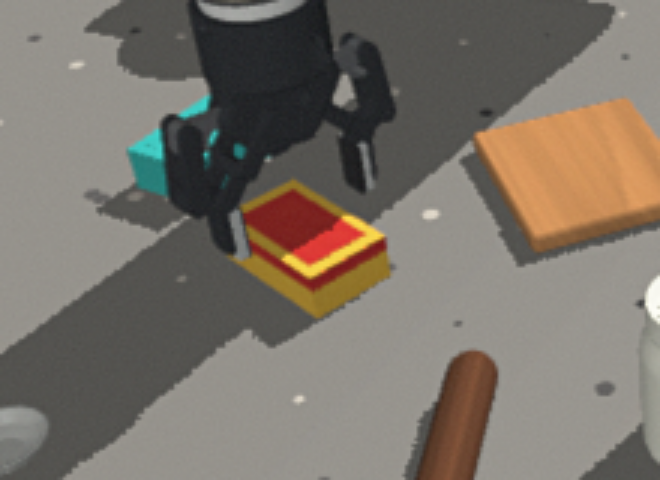

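Now the open fingers straddle the tin, with tips at about crop (238,257) and (365,190).

Run:
```python
from g import *
for z in (.005,.015,.02,.025,.03,.035,.04):
    a,b=onplane("scene",(60+236/3,200+257/3),z),onplane("scene",(60+366/3,200+190/3),z)
    print(z,(a+b)[:2]/2,np.linalg.norm(a-b),np.degrees(np.arctan2(*(b-a)[1::-1])))
```

```text
0.005 [ 0.4643 -0.3071] 0.10005592753454995 111.01522862495897
0.015 [ 0.4785 -0.3088] 0.09841295642184772 111.01522862495887
0.02 [ 0.4856 -0.3096] 0.09759147086549667 111.01522862495895
0.025 [ 0.4928 -0.3105] 0.09676998530914557 111.0152286249589
0.03 [ 0.4999 -0.3113] 0.09594849975279454 111.01522862495897
0.035 [ 0.507  -0.3122] 0.09512701419644339 111.01522862495885
0.04 [ 0.5141 -0.313 ] 0.09430552864009231 111.01522862495887
```

Call:
{"api": "carry_out", "payload": {
  "targets": [
    [[0, 0, 0.5, 0, 0, 0, 8.5], [0, 0, 1.0, 0, 0, 0, 8.5], [0, 0, 1.5, 0, 0, 0, 8.5], [0, 0, 1.5, 0, 0, 0, 8.5], [0, 0, 1.5, 0, 0, 0, 8.5], [0, 0, 1.5, 0, 0, 0, 6.5]]
  ]
}}

```text
t: 4.75
tcp_pos: [0.5014, -0.3163, -0.0058]
tool_rot: [0.98, 0.199, -0.0, -0.0]
force: [0.7, 0.5, -0.2]
finger_gap: 0.879
gripper_force: 0.0
```

Call:
{"api": "carry_out", "payload": {
  "targets": [
    [[0, 0, 0, 0, 0, 0, 4.5], [0, 0, 0, 0, 0, 0, 4.5], [0, 0, 0, 0, 0, 0, 4.5], [0, 0, 0, 0, 0, 0, 4.5], [0, 0, 0, 0, 0, 0, 4.5], [0, 0, 0, 0, 0, 0, 4.5]]
  ]
}}

```text
t: 5.25
tcp_pos: [0.5015, -0.3163, -0.0054]
tool_rot: [0.98, 0.199, 0.0, 0.0]
force: [-0.4, 0.7, 4.0]
finger_gap: 0.645
gripper_force: 40.0
```

Run:
```python
from g import *
s=manip.sense();print(s["tcp_pos"],s["force"],s["finger_gap"],s["gripper_force"])
```

```text
[ 0.5015 -0.3163 -0.0054] [-0.3575  0.7275  4.0153] 0.6448948114352143 39.997342228889465
```

Call:
{"api": "carry_out", "payload": {
  "targets": [
    [[0, 0, -0.5, 0, 0, 0, 4.5], [0, 0, -1.2, 0, 0, 0, 4.5], [0, 0, -2, 0, 0, 0, 4.5], [0, 0, -2, 0, 0, 0, 4.5], [0, 0, -2, 0, 0, 0, 4.5], [0, 0, -2, 0, 0, 0, 4.5], [0, 0, -2, 0, 0, 0, 4.5]]
  ]
}}

```text
t: 5.83
tcp_pos: [0.5011, -0.3161, 0.0139]
tool_rot: [0.98, 0.199, -0.0, -0.0]
force: [-0.4, -0.7, -4.1]
finger_gap: 0.643
gripper_force: 39.1
```

Run:
```python
from g import *
F=[]
for i in range(4):
    if i%2==0: im=cams.snapshot("scene")
    s=manip.sense();F.append(s["force"][2])
print(s["tcp_pos"],F,s["ft_torque"],s["finger_gap"],s["gripper_force"],s["q"])
cv2.imwrite("pics/s3.png",cv2.resize(im[200:360,60:280,::-1],None,fx=3,fy=3))
```

```text
[ 0.5011 -0.316   0.0139] [np.float64(-5.203868074575238), np.float64(-5.203868074575238), np.float64(-4.224207159801008), np.float64(-4.224207159801008)] [ 0.0194  0.0236 -0.0179] 0.6469013908028083 39.1315783560276 [-0.7511  0.7702  1.6506  0.      0.7216  0.419 ]
```

View pics/s3.png

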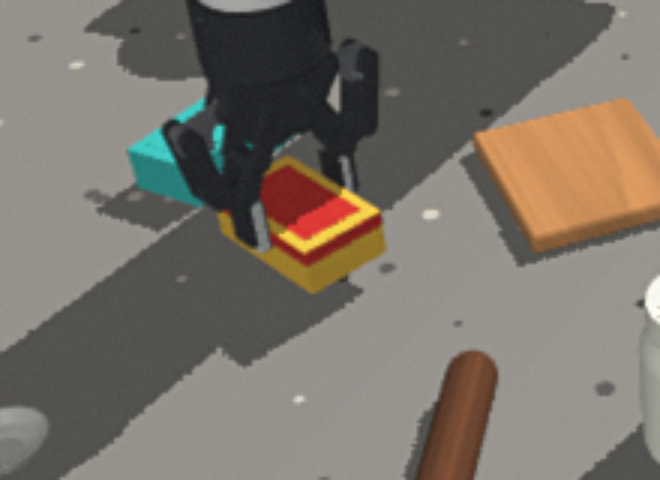

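The reading is -4.1 to -5.2 N with the tin lifted level, about 4.6 N, against about 1.1 N for an empty one. This tin, the one at y≈-0.316, holds the weight. Next I'll fit the arm's planar kinematics to see how far the wrist can pitch for standing it up.

```bash
cat > k.py <<'E'
from g import *
from scipy.optimize import least_squares
D=np.array([(.5284,1.4338,.1539,-.6051,.2143),(.6054,1.601,.5003,-.3176,.1205),(.7534,1.6477,.5014,-.3163,.0242),(.7702,1.6506,.5011,-.316,.0139)])
Rr=np.sqrt(D[:,2]**2+D[:,3]**2-.112**2)
def f(p):
    a,b,H,g=p;q2=D[:,0];s=q2+D[:,1]+g
    return np.r_[a*np.sin(q2)+b*np.sin(s)-Rr,H+a*np.cos(q2)+b*np.cos(s)-D[:,4], .1*g]
F=least_squares(f,[.45,.4,.1,0]);a,b,H,g=F.x
E
python3 - <<'E'
from k import *
print(F.x,f(F.x))
def ik(r,z,lean,L): # lean>0: handle outward
    l=np.radians(lean);h=H+L
    x,y=np.sqrt(r*r-.112**2)+L*np.sin(l),z+L*np.cos(l)-h
    n=np.hypot(x,y);c=(n*n-a*a-b*b)/2/a/b
    if abs(c)>1:return None
    k=np.arccos(c);q2=np.arctan2(x,y)-np.arctan2(b*np.sin(k),a+b*np.cos(k))
    return np.degrees([q2,k-g,np.pi+l-q2-(k-g)]).round(),"wrist r,z",x.round(3),(z+L*np.cos(l)).round(3)
for L in(.2,.25,.3):
    for r,z,l in((.59,0,0),(.59,0,-20),(.59,0,-30),(.5,.015,-25),(.49,.06,60),(.49,.06,70)): print(L,r,z,l,ik(r,z,l,L))
p=onplane("top",(416,187),.015);print(p,onplane("top",(443,327),.03))
E
```

```text
[ 0.4806  0.4096 -0.0086  0.073 ] [-0.0057  0.0026  0.0002  0.0001  0.0087 -0.0005 -0.004  -0.0042  0.0073]
0.2 0.59 0 0 (array([45., 95., 40.]), 'wrist r,z', np.float64(0.579), np.float64(0.2))
0.2 0.59 0 -20 (array([ 42., 106.,  12.]), 'wrist r,z', np.float64(0.511), np.float64(0.188))
0.2 0.59 0 -30 (array([ 42., 111.,  -3.]), 'wrist r,z', np.float64(0.479), np.float64(0.173))
0.2 0.5 0.015 -25 (array([ 35., 123.,  -3.]), 'wrist r,z', np.float64(0.403), np.float64(0.196))
0.2 0.49 0.06 60 (array([ 54.,  82., 104.]), 'wrist r,z', np.float64(0.65), np.float64(0.16))
0.2 0.49 0.06 70 (array([ 58.,  79., 113.]), 'wrist r,z', np.float64(0.665), np.float64(0.128))
0.25 0.59 0 0 (array([45., 95., 40.]), 'wrist r,z', np.float64(0.579), np.float64(0.25))
0.25 0.59 0 -20 (array([ 41., 109.,  10.]), 'wrist r,z', np.float64(0.494), np.float64(0.235))
0.25 0.59 0 -30 (array([ 41., 115.,  -6.]), 'wrist r,z', np.float64(0.454), np.float64(0.217))
0.25 0.5 0.015 -25 (array([ 35., 126.,  -5.]), 'wrist r,z', np.float64(0.382), np.float64(0.242))
0.25 0.49 0.06 60 (array([ 60.,  73., 107.]), 'wrist r,z', np.float64(0.694), np.float64(0.185))
0.25 0.49 0.06 70 (array([ 65.,  68., 117.]), 'wrist r,z', np.float64(0.712), np.float64(0.146))
0.3 0.59 0 0 (array([45., 95., 40.]), 'wrist r,z', np.float64(0.579), np.float64(0.3))
0.3 0.59 0 -20 (array([ 40., 112.,   8.]), 'wrist r,z', np.float64(0.477), np.float64(0.282))
0.3 0.59 0 -30 (array([ 41., 119., -10.]), 'wrist r,z', np.float64(0.429), np.float64(0.26))
0.3 0.5 0.015 -25 (array([ 35., 129.,  -8.]), 'wrist r,z', np.float64(0.361), np.float64(0.287))
0.3 0.49 0.06 60 (array([ 66.,  63., 111.]), 'wrist r,z', np.float64(0.737), np.float64(0.21))
0.3 0.49 0.06 70 (array([ 72.,  56., 122.]), 'wrist r,z', np.float64(0.759), np.float64(0.163))
[ 0.7097 -0.2833  0.015 ] [ 0.3502 -0.3428  0.03  ]
```

The in-plane wrist pitch toward the base is limited, but leaning sideways along the tin uses joint 4 and stays in range. The plan is to set the tin down, release it, rise, and lean the handle toward tool +x by 40°. Then I'll check where the tips are before regrasping.

Call:
{"api": "carry_out", "payload": {
  "targets": [
    [[0, 0, 0.8, 0, 0, 0, 4.5], [0, 0, 1.5, 0, 0, 0, 4.5], [0, 0, 1.9, 0, 0, 0, 4.5], [0, 0, 1.9, 0, 0, 0, 4.5], [0, 0, 1.9, 0, 0, 0, 4.5], [0, 0, 1.9, 0, 0, 0, 8.5], [0, 0, 1.9, 0, 0, 0, 8.5], [0, 0, 1.9, 0, 0, 0, 8.5], [0, 0, 1.9, 0, 0, 0, 8.5], [0, 0, 1.9, 0, 0, 0, 8.5]]
  ]
}}

```text
t: 6.77
tcp_pos: [0.5016, -0.3165, -0.0045]
tool_rot: [0.98, 0.199, 0.0, 0.0]
force: [-0.6, 0.9, -0.1]
finger_gap: 0.991
gripper_force: 0.0
```

Call:
{"api": "carry_out", "payload": {
  "targets": [
    [[0, 0, -2, 0, 0, 0, 8.5], [0, 0, -4, 0, 0, 0, 8.5], [0, 0, -6, 0, -5, 0, 8.5], [0, 0, -7, 0, -10, 0, 8.5], [0, 0, -8, 0, -15, 0, 8.5], [0, 0, -8, 0, -20, 0, 8.5], [0, 0, -8, 0, -25, 0, 8.5], [0, 0, -8, 0, -30, 0, 8.5], [0, 0, -8, 0, -35, 0, 8.5], [0, 0, -8, 0, -40, 0, 8.5], [0, 0, -8, 0, -40, 0, 8.5], [0, 0, -8, 0, -40, 0, 8.5]]
  ]
}}

```text
t: 7.77
tcp_pos: [0.5015, -0.3154, 0.0739]
tool_rot: [0.921, 0.188, -0.335, 0.067]
force: [-0.5, -0.1, 0.4]
finger_gap: 0.994
gripper_force: 0.0
```

Run:
```python
from g import *
s=manip.sense();print(s["t"],s["tcp_pos"],s["tool_rot"],s["q"],s["force"])
print(R.from_quat(s["tool_rot"]).apply([0,0,1]))
t,s=cams.snapshot("top"),cams.snapshot("scene")
a=cv2.resize(t[170:350,370:530],None,fx=2.5,fy=2.5);b=cv2.resize(s[140:340,60:260],None,fx=2,fy=2)
b=cv2.resize(s[160:340,80:240],None,fx=2.5,fy=2.5)
cv2.imwrite("pics/l1.png",np.hstack([a,b])[:,:,::-1])
bt=blobs(t,(0,170,90),(8,255,255),60);x=pick(bt,(432,267));print(cen(x),cv2.contourArea(x))
```

```text
7.7667 [ 0.5015 -0.3154  0.0739] [ 0.9208  0.188  -0.335   0.0675] [-0.4859  0.9125  1.2775 -0.5246  1.4565  0.8803] [-0.5135 -0.1384  0.39  ]
[-0.5916 -0.2502 -0.7664]
[595.1514 221.9035] 480.0
```

View pics/l1.png

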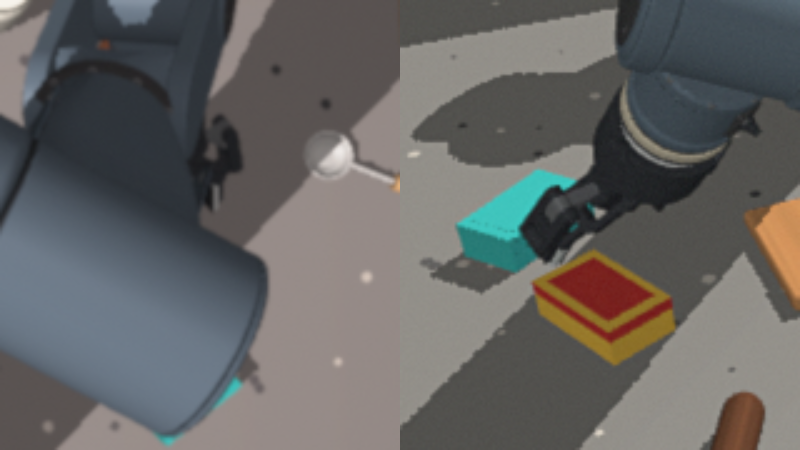

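The tin lies flat again. The leaned fingers hover behind it, with the -y fingertip at about top (455,252) and scene (142,265).

Run:
```python
from g import *
print(tri((370+212/2.5,170+207/2.5),(80+153/2.5,160+262/2.5)))
p,r=np.array([.5015,-.3154,.0739]),R.from_quat([ 0.9208,0.188,-0.335,0.0675])
for dz in(0,-.022,.006):
    for sy in(-.045,.045): print(dz,sy,p+r.apply([0,sy,dz]))
print(p-[0,0,-.022-.006]+0, p+[0,0,.028]+r.apply([0,.045,.006]))
s=cams.snapshot("scene");b=pick(blobs(s,(0,170,90),(8,255,255),60),(160,275));print(cen(b),cv2.contourArea(b),axes("scene",b,.032))
```

```text
(array([ 0.5353, -0.3511,  0.0883]), np.float64(0.011908419343784742))
0 -0.045 [ 0.4839 -0.274   0.074 ]
0 0.045 [ 0.5191 -0.3568  0.0738]
-0.022 -0.045 [ 0.4969 -0.2685  0.0908]
-0.022 0.045 [ 0.5321 -0.3513  0.0907]
0.006 -0.045 [ 0.4803 -0.2755  0.0694]
0.006 0.045 [ 0.5156 -0.3583  0.0692]
[ 0.5015 -0.3154  0.1019] [ 0.5156 -0.3583  0.0972]
[159.8462 275.4871] 420.5 ((503.87164306640625, -314.1168518066406), (74.96353149414062, 40.727012634277344), 22.570478439331055)
```

The tip triangulates to (0.535,-0.351,0.088). That matches an offset of about -28 mm along the tool axis from the stated TCP geometry, so I'll use that. The tin is still in its place.

Run:
```python
from g import *
row((.4874,-.3218,.002),23,-40)
```

```text
[ 3.65 -0.06  6.59 -0.05 -0.08 -0.09]
```

Call:
{"api": "carry_out", "payload": {
  "targets": [
    [[0.6, 0, 1.2, 0, 0, 0, 8.5], [1.4, 0, 2.5, 0, 0, 0, 8.5], [2.2, 0, 4, 0, 0, 0, 8.5], [2.9, 0, 5.3, 0, 0, 0, 8.5], [3.4, 0, 6.2, 0, 0, 0, 8.5], [3.6, -0.1, 6.6, 0, 0, 0, 8.5], [3.6, -0.1, 6.6, 0, 0, 0, 8.5], [3.6, -0.1, 6.6, 0, 0, 0, 7]]
  ]
}}

```text
t: 8.58
tcp_pos: [0.4872, -0.3212, 0.0013]
tool_rot: [0.921, 0.187, -0.335, 0.068]
force: [-0.2, -0.8, 0.7]
finger_gap: 0.884
gripper_force: 0.0
```

Call:
{"api": "carry_out", "payload": {
  "targets": [
    [[0, 0, 0, 0, 0, 0, 4.5], [0, 0, 0, 0, 0, 0, 4.5], [0, 0, 0, 0, 0, 0, 4.5], [0, 0, 0, 0, 0, 0, 4.5], [0, 0, 0, 0, 0, 0, 4.5], [0, 0, 0, 0, 0, 0, 4.5], [0, 0, 0, 0, 0, 0, 4.5]]
  ],
  "force": 60
}}

```text
t: 9.17
tcp_pos: [0.4887, -0.3216, 0.0026]
tool_rot: [0.921, 0.187, -0.334, 0.069]
force: [3.3, 0.9, 5.4]
finger_gap: 0.646
gripper_force: 65.9
```

Run:
```python
from g import *
s=manip.sense();print(s["t"],s["tcp_pos"],s["tool_rot"],s["force"],s["finger_gap"],s["gripper_force"])
row((.4874,-.3218,.062),23,-40)
```

```text
9.1667 [ 0.4887 -0.3216  0.0026] [ 0.9212  0.1869 -0.3341  0.0691] [3.2936 0.9077 5.3916] 0.6462422677609023 65.91259181499481
[-3.91 -0.01 -4.48  0.1  -0.1  -0.1 ]
```

Call:
{"api": "carry_out", "payload": {
  "targets": [
    [[-0.6, 0, -0.8, 0, 0, 0, 4.5], [-1.8, 0, -2.1, 0, 0, 0, 4.5], [-3.3, 0, -3.8, 0, 0, 0, 4.5], [-4.8, 0, -5.5, 0, 0, 0, 4.5], [-6.3, 0, -7.3, 0, 0, 0, 4.5], [-7.5, 0, -8.7, 0, 0, 0, 4.5], [-7.8, 0, -9, 0, 0, 0, 4.5], [-7.8, 0, -9, 0, 0, 0, 4.5], [-7.8, 0, -9, 0, 0, 0, 4.5]]
  ]
}}

```text
t: 9.92
tcp_pos: [0.4847, -0.3212, 0.1193]
tool_rot: [0.921, 0.187, -0.335, 0.067]
force: [-0.1, -0.6, -4.6]
finger_gap: 0.64
gripper_force: 64.8
```

Run:
```python
from g import *
s=manip.sense();print(s["t"],s["tcp_pos"],s["q"],s["force"],s["finger_gap"],s["gripper_force"])
im=cams.snapshot("scene");cv2.imwrite("pics/s4.png",cv2.resize(im[120:320,60:320,::-1],None,fx=2.5,fy=2.5))
```

```text
9.9167 [ 0.4847 -0.3212  0.1193] [-0.5047  0.8385  1.3062 -0.5307  1.4896  0.8449] [-0.1373 -0.6396 -4.5702] 0.6403791224706382 64.84214007854462
```

View pics/s4.png

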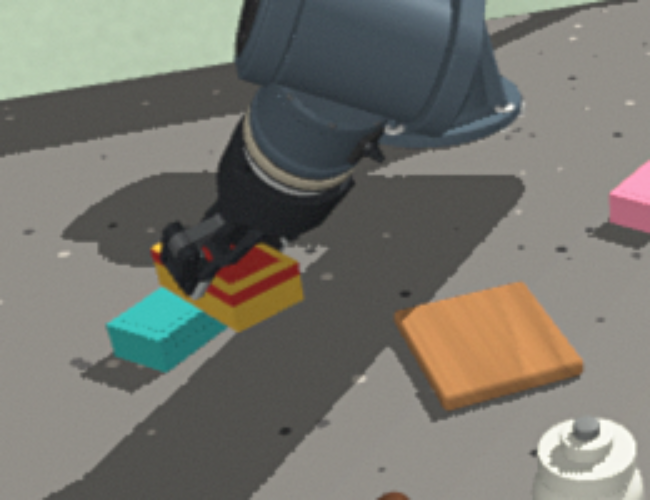

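The tin is held level by its sides at about crop (235,280), and the reading is still -4.6 N. Next I'll work out the turn to standing above the board, with the handle leaning away from the bystanders.

Run:
```python
from g import *
r0=R.from_quat([ 0.9212,0.1869,-0.3341,0.0691])
c=r0.inv().apply(np.array([.5013,-.316,.016])-[.4887,-.3216,.0026]);print("c",c)
for yaw in(70,85):
    r1=orient(yaw,50);print(r1.apply([0,0,1]))
    for z in(.145,.063): 
        p=np.array([.485,-.122,z])-r1.apply(c);print(p);row(p,yaw,50)
```

```text
c [ 0.002  -0.0002 -0.0191]
[ 0.262   0.7198 -0.6428]
[ 0.4898 -0.1095  0.1312]
[  5.93 -19.28  -6.52   4.31  84.43 -51.83]
[ 0.4898 -0.1095  0.0492]
[ 11.2  -19.26  -0.25   4.31  84.43 -51.83]
[ 0.0668  0.7631 -0.6428]
[ 0.4864 -0.1087  0.1312]
[  5.71 -19.49  -6.34   5.73  80.24 -68.07]
[ 0.4864 -0.1087  0.0492]
[ 10.99 -19.46  -0.07   5.73  80.24 -68.07]
```

Call:
{"api": "carry_out", "payload": {
  "targets": [
    [[0.2, -1, -0.7, 0.3, 5, -4, 4.5], [0.6, -2.4, -1.6, 0.7, 10, -8.5, 4.5], [1.1, -4, -2.4, 1.1, 15, -12.8, 4.5], [1.5, -5.5, -3, 1.4, 20, -17, 4.5], [1.9, -7, -3.4, 1.8, 25, -21.3, 4.5], [2.2, -8.2, -3.7, 2.1, 30, -25.5, 4.5], [2.6, -9.4, -4, 2.5, 35, -29.8, 4.5], [3, -10.6, -4.3, 2.9, 40, -34, 4.5], [3.3, -11.8, -4.6, 3.2, 45, -38.3, 4.5], [3.7, -13, -4.9, 3.6, 50, -42.5, 4.5], [4.1, -14, -5.2, 4, 55, -46.8, 4.5], [4.4, -15, -5.4, 4.3, 60, -51, 4.5]]
  ]
}}

```text
t: 10.97
tcp_pos: [0.4888, -0.1563, 0.1328]
tool_rot: [0.797, 0.545, 0.153, -0.209]
force: [-0.4, -0.8, -5.4]
finger_gap: 0.643
gripper_force: 67.3
```

Run:
```python
from g import *
s=manip.sense();print(s["t"],s["tcp_pos"],s["q"],s["qd"],s["force"])
r1=orient(85,50);c=np.array([.002,0,-.0191]);row(np.array([.485,-.122,.145])-r1.apply(c),85,50)
```

```text
10.9667 [ 0.4888 -0.1563  0.1328] [-0.7674  0.6321  1.6624  0.4019  1.2431 -0.6039] [-0.3314  0.213   0.1455  0.8161  0.3442 -1.5598] [-0.4103 -0.7875 -5.4091]
[  3.66  -1.73   2.51   1.33  20.13 -16.82]
```

Call:
{"api": "carry_out", "payload": {
  "targets": [
    [[0, 0, 0, 0, 0, 0, 4.5], [0, 0, 0, 0, 0, 0, 4.5], [0, 0, 0, 0, 0, 0, 4.5], [0, 0, 0, 0, 0, 0, 4.5]]
  ]
}}

```text
t: 11.3
tcp_pos: [0.4903, -0.1571, 0.1335]
tool_rot: [0.799, 0.544, 0.151, -0.207]
force: [0.6, -0.6, -3.9]
finger_gap: 0.638
gripper_force: 67.1
```

Run:
```python
from g import *
s=manip.sense();print(s["t"],s["tcp_pos"],s["q"],s["force"])
r1=orient(85,50);c=np.array([.002,0,-.0191]);row(np.array([.485,-.122,.125])-r1.apply(c),85,50)
```

```text
11.3 [ 0.4903 -0.1571  0.1335] [-0.7648  0.6304  1.6596  0.3993  1.2418 -0.5954] [ 0.5845 -0.6215 -3.9444]
[  2.72  -1.57   4.33   1.45  20.44 -17.  ]
```

Call:
{"api": "carry_out", "payload": {
  "targets": [
    [[0.5, -0.3, 0.8, 0.3, 4, -3.4, 4.5], [1.1, -0.6, 1.7, 0.6, 8, -6.8, 4.5], [1.6, -0.9, 2.6, 0.9, 12, -10.2, 4.5], [2.2, -1.2, 3.5, 1.2, 16, -13.6, 4.5], [2.7, -1.6, 4.3, 1.45, 20.4, -17, 4.5], [2.7, -1.6, 4.3, 1.45, 20.4, -17, 4.5], [2.7, -1.6, 4.3, 1.45, 20.4, -17, 4.5], [2.7, -1.6, 4.3, 1.45, 20.4, -17, 4.5], [2.7, -1.6, 4.3, 1.45, 20.4, -17, 4.5]]
  ]
}}

```text
t: 12.05
tcp_pos: [0.4863, -0.1092, 0.1123]
tool_rot: [0.668, 0.613, 0.311, -0.284]
force: [0.3, 0.6, -4.4]
finger_gap: 0.642
gripper_force: 67.3
```

Run:
```python
from g import *
s=manip.sense();print(s["t"],s["tcp_pos"],s["q"],s["force"])
r1=orient(85,50);c=np.array([.002,0,-.0191])
for z in(.125,.075,.063):row(np.array([.485,-.122,z])-r1.apply(c),85,50)
im=cams.snapshot("scene");cv2.imwrite("pics/s5.png",cv2.resize(im[120:320,120:380,::-1],None,fx=3,fy=3))
```

```text
12.05 [ 0.4863 -0.1092  0.1123] [-0.834   0.7823  1.6854  0.6082  1.3896 -1.0882] [ 0.3067  0.5873 -4.4306]
[-0.06 -0.02  0.11  0.08  0.13  0.08]
[-3.88 -0.03  3.33  0.08  0.13  0.08]
[-4.8  -0.03  4.11  0.08  0.13  0.08]
```

View pics/s5.png

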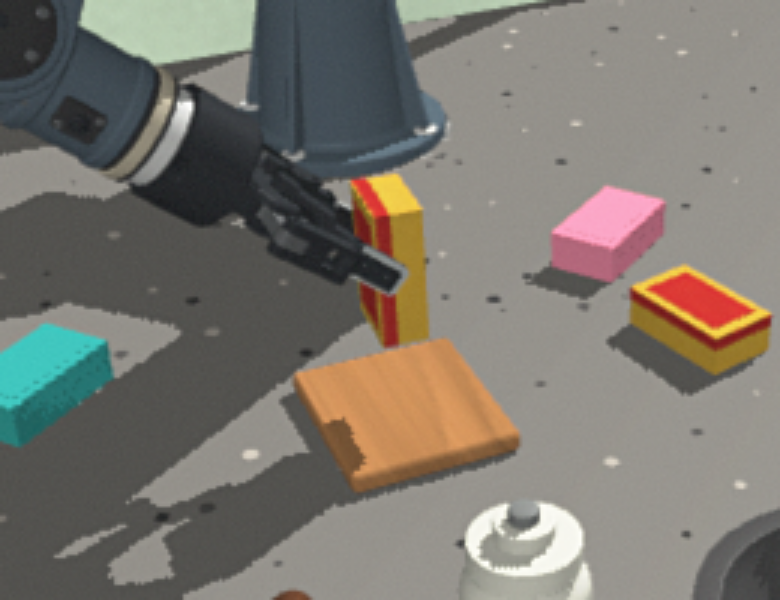

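The tin hangs upright above the board, with its bottom corners at about crop (388,345) and (428,338) and its top at (352,180) to (420,208). I'll check its height and tilt against the expected corner positions.

Run:
```python
from g import *
c=cams.camera_info("scene");T=np.linalg.inv(c["T"]);K=np.array(c["K"])
y=np.radians(85);u=np.array([np.cos(y),np.sin(y),0]);v=np.array([-u[1],u[0],0])
for z in(.077,.173):
  for a in(-.016,.016):
    for b in(-.028,.028):
      p=np.array([.4885,-.122,z])+a*u+b*v;q=K@(T[:3,:3]@p+T[:3,3]);q=q[:2]/q[2]
      print(z,a,b,(q-[120,120])*3)
```

```text
0.077 -0.016 -0.028 [380.1962 346.6804]
0.077 -0.016 0.028 [357.8909 306.1855]
0.077 0.016 -0.028 [427.0054 337.1464]
0.077 0.016 0.028 [403.0042 297.4522]
0.173 -0.016 -0.028 [369.7488 216.395 ]
0.173 -0.016 0.028 [346.7448 179.4864]
0.173 0.016 -0.028 [419.1791 207.7976]
0.173 0.016 0.028 [394.2866 171.6522]
```

The corners agree within about 2 px, so the tin is upright with its base about 62 mm above the board top. I'll lower it, then finish in small steps while watching the force.

Call:
{"api": "carry_out", "payload": {
  "targets": [
    [[-0.6, 0, 0.5, 0, 0, 0, 4.5], [-1.4, 0, 1.2, 0, 0, 0, 4.5], [-2.3, 0, 1.9, 0, 0, 0, 4.5], [-3.1, 0, 2.6, 0, 0, 0, 4.5], [-3.8, 0, 3.2, 0, 0, 0, 4.5], [-4.3, 0, 3.6, 0, 0, 0, 4.5], [-4.4, 0, 3.7, 0, 0, 0, 4.5], [-4.4, 0, 3.7, 0, 0, 0, 4.5], [-4.4, 0, 3.7, 0, 0, 0, 4.5], [-4.4, 0, 3.7, 0, 0, 0, 4.5]]
  ]
}}

```text
t: 12.93
tcp_pos: [0.4859, -0.1088, 0.0545]
tool_rot: [0.668, 0.612, 0.312, -0.285]
force: [-0.6, -0.5, -3.9]
finger_gap: 0.638
gripper_force: 67.4
```

Call:
{"api": "carry_out", "payload": {
  "targets": [
    [[-0.1, 0, 0.1, 0, 0, 0, 4.5], [-0.2, 0, 0.15, 0, 0, 0, 4.5], [-0.25, 0, 0.2, 0, 0, 0, 4.5], [-0.25, 0, 0.2, 0, 0, 0, 4.5], [-0.25, 0, 0.2, 0, 0, 0, 4.5], [-0.25, 0, 0.2, 0, 0, 0, 4.5]]
  ]
}}

```text
t: 13.43
tcp_pos: [0.4857, -0.1088, 0.051]
tool_rot: [0.668, 0.612, 0.312, -0.285]
force: [-0.8, 0.1, -4.9]
finger_gap: 0.642
gripper_force: 67.4
```

Run:
```python
from g import *
s=manip.sense();print(s["t"],s["tcp_pos"],s["force"],s["ft_torque"],s["finger_gap"])
```

```text
13.4333 [ 0.4857 -0.1088  0.051 ] [-0.7647  0.1285 -4.9338] [-0.909   0.0793 -0.0216] 0.641918457436219
```

Not in contact yet, about 1 to 2 mm to go.

Call:
{"api": "carry_out", "payload": {
  "targets": [
    [[-0.08, 0, 0.06, 0, 0, 0, 4.5], [-0.08, 0, 0.06, 0, 0, 0, 4.5], [-0.08, 0, 0.06, 0, 0, 0, 4.5]]
  ]
}}

```text
t: 13.68
tcp_pos: [0.4858, -0.1088, 0.0502]
tool_rot: [0.668, 0.612, 0.312, -0.286]
force: [0.1, -0.9, -2.3]
finger_gap: 0.643
gripper_force: 67.5
```

Call:
{"api": "carry_out", "payload": {
  "targets": [
    [[-0.08, 0, 0.06, 0, 0, 0, 4.5], [-0.08, 0, 0.06, 0, 0, 0, 4.5], [-0.08, 0, 0.06, 0, 0, 0, 4.5]]
  ]
}}

```text
t: 13.93
tcp_pos: [0.4857, -0.1088, 0.0502]
tool_rot: [0.668, 0.612, 0.313, -0.286]
force: [-0.7, -2.1, 5.6]
finger_gap: 0.642
gripper_force: 68.3
```

Call:
{"api": "carry_out", "payload": {
  "targets": [
    [[-0.08, 0, 0.06, 0, 0, 0, 4.5], [-0.08, 0, 0.06, 0, 0, 0, 4.5], [-0.08, 0, 0.06, 0, 0, 0, 4.5]]
  ]
}}

```text
t: 14.18
tcp_pos: [0.4858, -0.1088, 0.0502]
tool_rot: [0.667, 0.612, 0.314, -0.286]
force: [-1.4, -4.4, 10.3]
finger_gap: 0.641
gripper_force: 68.7
```

It's seated. I'll relieve the press, open gently, check, then retreat straight back along the fingers.

Call:
{"api": "carry_out", "payload": {
  "targets": [
    [[0.1, 0, -0.08, 0, 0, 0, 4.5], [0.12, 0, -0.1, 0, 0, 0, 4.5], [0.12, 0, -0.1, 0, 0, 0, 4.5], [0.12, 0, -0.1, 0, 0, 0, 5.8], [0.12, 0, -0.1, 0, 0, 0, 6], [0.12, 0, -0.1, 0, 0, 0, 7], [0.12, 0, -0.1, 0, 0, 0, 8.5], [0.12, 0, -0.1, 0, 0, 0, 8.5], [0.12, 0, -0.1, 0, 0, 0, 8.5], [0.12, 0, -0.1, 0, 0, 0, 8.5]]
  ]
}}

```text
t: 15.02
tcp_pos: [0.4856, -0.1089, 0.0494]
tool_rot: [0.668, 0.612, 0.312, -0.286]
force: [0.9, -0.0, 0.7]
finger_gap: 0.992
gripper_force: 0.0
```

Call:
{"api": "carry_out", "payload": {
  "targets": [
    [[0, 0, -0.8, 0, 0, 0, 8.5], [0, 0, -2, 0, 0, 0, 8.5], [0, 0, -4, 0, 0, 0, 8.5], [0, 0, -6, 0, 0, 0, 8.5], [0, 0, -8, 0, 0, 0, 8.5], [0, 0, -10, 0, 0, 0, 8.5], [0, 0, -12, 0, 0, 0, 8.5], [0, 0, -12, 0, 0, 0, 8.5], [0, 0, -12, 0, 0, 0, 8.5], [0, 0, -12, 0, 0, 0, 8.5]]
  ]
}}

```text
t: 15.85
tcp_pos: [0.4771, -0.2001, 0.1265]
tool_rot: [0.668, 0.612, 0.312, -0.286]
force: [-0.5, -0.1, -0.5]
finger_gap: 0.997
gripper_force: 0.0
```

Run:
```python
from g import *
s=manip.sense();print(s["t"],s["tcp_pos"],s["force"],s["qd"])
im=cams.snapshot("scene");cv2.imwrite("pics/s6.png",im[:,:,::-1])
```

```text
15.85 [ 0.4771 -0.2001  0.1265] [-0.5043 -0.0547 -0.4542] [ 0.0128  0.0128  0.0176  0.0033 -0.0001  0.0004]
```

View pics/s6.png

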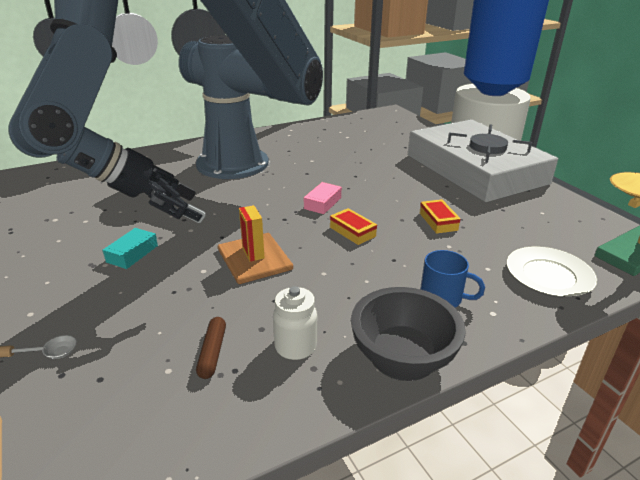

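The tin stands upright on the board at about (251,235). The other two tins, the mug, jar and pestle look unmoved, and the gripper is clear at (190,210). The lifted weight (about 4.6 N) already rules out an empty tin, so I'm handing in.

```bash
python3 -c "
from station import sign_off
print(sign_off())"
```

```text
the job is handed in; nothing more can be done
None
```

The tin with the brass weight (about 4.6 N when lifted) now stands upright on its short end on the board, released. I didn't need to touch the other two tins, and in the last picture they, the mug, the jar and the pestle look unmoved; the job is handed in at about 16 s.

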